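# Open the sliding cover of a bottle-cap case

## Task

Open the blue-covered case of bottle caps without picking anything up: press its orange snap tab in all the way, then push the blue cover along its rails until it is completely off the compartment and lies flat in the parking bay of the same case. Only touch, press and push, never lift the cover; leave the yellow-covered case shut and everything else on the table where it is, and finish clear of everything.

Things in the scene. Friction and masses are not known exactly. Their poses are not given: they have to be found in the camera images.
- blue_case: Fixed white case with the blue cover, to be opened: x -100 to 122, y +-45.5, height 45 mm. Origin: at table level under the line where the compartment of bottle caps (x -93 to 0) ends and the empty parking bay (x 0 to 115, then an end stop 45 mm high) begins; +x is the way the cover slides off, roughly away from the robot, z up.
- blue_cover: Loose blue plate, 90 (x) by 76 (y) by 5 mm, about 60 g, with an upright push rib and a white arrow on it. Origin: centre of its underside; axes as the case's. Shut, its origin is at x -46.5, z 34 mm of the case; the standing tab stops it after 1.5 mm. Once released it slides easily to +x and stays where left; off the compartment from x = 45 mm, at the end stop at x = 70 mm.
- blue_tab (a joint): How far the snap tab of the blue-covered case is pressed straight down, in m: 0 standing, 0.014 fully in. It clicks along stiffly, with about 5 N all the way (a little more if fast), and stays where it is left; the cover is freed from 0.010 on. Fully in, its top is 4 mm below the cover's underside, so the cover slides over it.
- blue_tab_top (a point): Centre of the top of that orange tab, a 36 x 36 mm block with three thin dark lines, in the bay right before the cover's front edge, at x = 20, y = 0 mm of the case. Top 44 mm above the table when standing (5 mm above the cover's plate), 30 mm when in. Free gap of 12 mm on either side in y.
- yellow_case: Fixed white case with the yellow cover, to be left shut: x -100 to 122, y +-45.5, height 45 mm. Origin: at table level under the line where the compartment of bottle caps (x -93 to 0) ends and the empty parking bay (x 0 to 115, then an end stop 45 mm high) begins; +x is the way the cover slides off, roughly away from the robot, z up. Built like the blue-covered one.
- yellow_cover: Loose yellow plate, 90 (x) by 76 (y) by 5 mm, about 60 g, with an upright push rib and a white arrow on it. Origin: centre of its underside; axes as the case's. Shut, its origin is at x -46.5, z 34 mm of the case; the standing tab stops it after 1.5 mm. Once released it slides easily to +x and stays where left; off the compartment from x = 45 mm, at the end stop at x = 70 mm.
- yellow_tab (a joint): How far the snap tab of the yellow-covered case is pressed straight down, in m: 0 standing, 0.014 fully in. It clicks along stiffly, with about 5 N all the way (a little more if fast), and stays where it is left; the cover is freed from 0.010 on. Fully in, its top is 4 mm below the cover's underside, so the cover slides over it.
- yellow_tab_top (a point): Centre of the top of that orange tab, a 36 x 36 mm block with three thin dark lines, in the bay right before the cover's front edge, at x = 20, y = 0 mm of the case. Top 44 mm above the table when standing (5 mm above the cover's plate), 30 mm when in. Free gap of 12 mm on either side in y.
- blue_rib (a point): Middle of the top of the blue cover's push rib: 6 mm thick (x), 50 mm wide (y), 18 mm high above the plate, at x = -8 mm of the cover. Shut, the plate's top is 39 mm and the rib's top 57 mm above the table. Behind the rib 34 mm of flat plate remain to the cover's rear edge, then the case's 39 mm high rear wall.
- blue_bay (a point): Middle of the blue-covered case's bay, at x = 57 mm, ledge height 34 mm. Two ledges (9.5 mm wide, 34 mm high) along the side walls carry the cover through compartment and bay; 60 mm between them is open down to a floor at 6 mm. The side walls guide the cover (79 mm inside). Over the compartment only, lips on the walls (y beyond 33 mm, 41 to 45 mm high) hold the cover down.
- hammer: Bystander: hammer lying on a dark wooden cutting board (15 mm thick, 340 x 170 mm, to the left). Origin: on its underside, near mid-handle.
- screwdriver: Bystander: blue-handled screwdriver lying on the table to the right, under 35 mm high. Origin: on its underside.
- cap1: Bystander: red bottle cap, 32 mm across, 7 mm high, between the two cases. Origin: centre of its underside.
- cap2: Bystander: brass-coloured bottle cap, 32 mm across, 7 mm high, between the cases, farther away. Origin: centre of its underside.
- cap3: Bystander: green bottle cap, 32 mm across, 7 mm high, to the right. Origin: centre of its underside.
- nail_cup: Bystander: steel cup, 68 mm across, 75 mm high, beyond the cases. Origin: centre of its underside.
- mug: Bystander: blue ceramic mug, 82 mm across, 92 mm high, far right. Origin: centre of its underside.
Things that resemble listed ones, but are neither listed nor needed, are in the scene too. Several things have the shape of the blue_cover; the one meant has the colours described above.

How it is judged:
By the outcome, as a careful person would: the job done as asked, in the order asked, and still so for the second after the job is handed in, with the robot touching nothing.
It also fails if it takes over 40 s, if anything falls off the work surface, if the arm or the gripper's body presses on something with over 40 N, if the wrist force passes 120 N, or if a joint passes its speed limit or range.

## Robot

A 6-joint arm with a two-finger parallel gripper is mounted at the origin on the work surface. World frame = base frame: x ahead of the robot, y to its left, z up, the work surface at z = 0. Lengths are in m, angles in rad, forces in N, time in s.
With the tool pointing down it reaches from about 0.275 to 0.875 m from the base axis. Payload 12.5 kg.
Tool frame: the origin (TCP) lies at the very end of the fingers, on their centre line; the grasp point (between the pads) lies 19 mm behind it; x points along the fingers, y is the direction in which the jaws open and shut, and the axes are right-handed (so a half turn about x gives the same grasp; the last joint's range is limited). The gripper opens to 85 mm and grips with 20 to 120 N. Pads are 22 mm wide; open, the fingers measure 114 mm over their backs; the gripper's body (76 mm by 85 mm) begins 54 mm behind the grasp point. The pads swing forward as they close: fully open they stand 13 mm farther back than shut.
Start: joints at [-1.373, 0.351, 1.652, -0, 1.139, -0.085], TCP at [0.153, -0.528, 0.231] pointing down, gripper open.
Joint ranges: [-2.75, 2.75], [-0.79, 2.1], [0.01, 2.65], [-1.57, 4.71], [0.07, 3.14], [-2.87, 2.87]. Speed limits (rad/s): [2.22, 2.22, 2.79, 3.14, 3.14, 3.14].

## Interface

Orientations are given as a 3x3 rotation matrix whose columns are the frame's x, y, z axes.
In Python, from bench import manip gives the robot as it stands. Calls block until the motion is done:
- manip.move_ptp(position, orientation): joint-space move of the TCP to a pose.
- manip.move_l(position, attitude=None, max_speed=0.15): straight line of the TCP; attitude=None keeps the orientation; max_speed is the mean speed in m/s.
- manip.move_j(angles): joint-space move.
- manip.set_gripper(opening, effort=None): opening from 0.0 (shut) to 1.0 (fully open); effort is the grip in N (None keeps the last); returns when the fingers have stopped.
- manip.dwell(seconds).
- manip.inverse_kinematics(position, orientation): joint angles nearest the present ones, or None.
- manip.grab_frame(name): name is "scene" or "top" or "wrist"; returns (picture, depth): 400x640x3 uint8, red, green, blue; 400x640 float32, m along the optical axis (not along the pixel's ray), 0 where there is no reading.
- manip.get_calibration(name): a dict with "camera_matrix" (3x3 intrinsics, pixels), "R" (3x3) and "t" (3): a world point X has camera coordinates R X + t. Camera axes: x right, y down, z forward; pixel columns grow to the right and rows downward; lengths in m; the calibration is good to about 2 mm. A picture is of the moment at which its call begins: read the wrist's pose just before it. get_calibration takes no time and is no camera call; for the wrist camera it gives the pose at the moment of the call.
A pose or a line that the arm cannot do raises manip.Unreachable and nothing moves.
- manip.sign_off(): hands the job in, once; it reports no verdict.
Trained networks look in the newest picture that a camera, given by its name, has taken for a name from the list of things; names that differ only in an ending like _2 or _b are one class to them, and where a whole thing is asked for, a point or a joint stands for the part that bears it (a point fixed in the world has none). Each returns a list of dicts, best first, with "confidence" (0 to 1); they miss things now and then, are a little off and sometimes report something else, mostly with a low value. They report only what shows in the picture. A call takes as long as a camera call. They do not tell look-alikes from the thing itself.
- manip.look_for(camera, name): "at" ([x, y, z] in m, in world coordinates, good to about 4 mm: the middle of the surface that is visible of it).
Readings, each from a call of its own:
- manip.current_time(): time.
- manip.current_qpos(): joint angles.
- manip.current_joint_vel(): joint speeds.
- manip.current_joint_torque(): joint torques, N m.
- manip.current_ee_pos(): TCP position.
- manip.current_tcp_rot(): TCP orientation.
- manip.current_force(): force on the tool from outside, world axes, zero at the start.
- manip.current_ft_torque(): the same for the moment, N m.
- manip.current_grip_width(): opening from 0.0 (shut) to 1.0 (fully open).
Only numpy, scipy, OpenCV 4.12 (cv2) and the standard library are available. Lean on these libraries where they do the work, as an engineer would, in place of code of your own. Each camera call takes 0.05 s, during which the arm holds its last target.

## Working session

There is one attempt and no reset: what is moved stays moved. The work goes in short steps, each a Python script; the robot and the scene stay as the last script left them, time stands still between calls to the robot, and variables do not carry over. Pictures are saved under pics/ and viewed, and the job is handed in when it is done.

```bash
mkdir -p pics
python3 - <<'E'
from bench import manip
import cv2
for n in ["scene","top"]:
    im,d=manip.grab_frame(n); cv2.imwrite(f"pics/{n}0.png",im[:,:,::-1])
    for k in ["blue_case","blue_cover","blue_tab_top","blue_rib","yellow_cover","hammer","nail_cup"]:
        print(n,k,[(r["at"],r["confidence"]) for r in manip.look_for(n,k)][:5])
print(manip.current_time(),manip.current_tcp_rot())
E
```

```text
scene blue_case [([0.6631, -0.1187, 0.0293], 0.78)]
scene blue_cover [([0.7989, -0.252, 0.008], 0.84), ([0.5803, -0.1244, 0.0384], 0.61)]
scene blue_tab_top [([0.6094, -0.2876, 0.0083], 0.7), ([0.6448, -0.1212, 0.0459], 0.57)]
scene blue_rib [([0.7947, -0.2539, 0.0039], 0.84), ([0.5772, -0.125, 0.0337], 0.58)]
scene yellow_cover [([0.5319, 0.1861, 0.0357], 0.97), ([0.6444, -0.1219, 0.0455], 0.23)]
scene hammer [([0.5612, 0.4387, 0.0367], 0.76)]
scene nail_cup [([0.78, -0.0305, 0.049], 0.65), ([0.5634, 0.4365, 0.0386], 0.21)]
top blue_case [([0.6629, -0.1242, 0.0323], 0.96)]
top blue_cover [([0.7907, -0.2592, 0.0077], 0.87), ([0.5757, -0.1263, 0.0368], 0.81)]
top blue_tab_top [([0.6376, -0.1252, 0.0425], 0.73), ([0.5859, 0.1667, 0.0432], 0.4), ([0.7949, -0.0317, 0.0351], 0.28)]
top blue_rib [([0.5775, -0.1276, 0.0388], 0.63), ([0.795, -0.2583, 0.0027], 0.63), ([0.5251, 0.4348, 0.0363], 0.44)]
top yellow_cover [([0.5262, 0.1895, 0.0403], 0.69)]
top hammer [([0.5233, 0.4359, 0.0374], 0.96)]
top nail_cup [([0.7931, -0.0295, 0.0392], 0.84), ([0.4016, -0.3612, 0.0189], 0.39)]
0.8 [[-2.80182840e-06  2.79038940e-01 -9.60279787e-01]
 [-9.83934129e-07 -9.60279787e-01 -2.79038940e-01]
 [-1.00000000e+00  1.63032829e-07  2.96509511e-06]]
```

View pics/scene0.png

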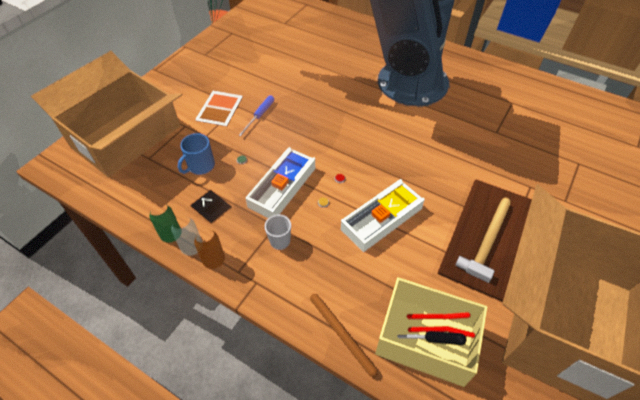

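View pics/top0.png

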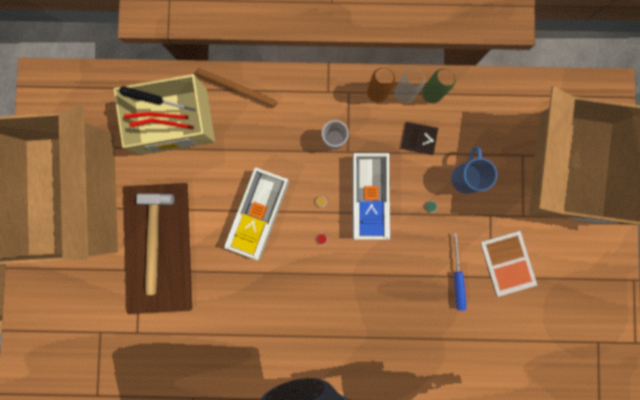

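Candidates for the blue cover, as pixels in the top view:
- The plate on the blue case, at (371,218), with its orange tab at (371,193).
- The yellow case, at (256,213).
- A loose black plate with an arrow, at (420,138). The network rated this one highest.
- An orange/brown flat card, at (509,263).

By the description I choose (371,218). Next I'll fit the case pose and take a close look with the wrist camera.

```bash
cat > h.py <<'E'
from bench import manip
import cv2, numpy as np
def cloud(d,c):
    K,R,t=[np.array(c[k]) for k in("camera_matrix","R","t")]
    v,u=np.mgrid[:400,:640]
    P=np.stack([(u-K[0,2])/K[0,0]*d,(v-K[1,2])/K[1,1]*d,d],-1)
    return (P-t)@R
def down(yaw): # tool x down, jaw (y) axis perpendicular to case x
    c,s=np.cos(yaw),np.sin(yaw)
    return np.array([[0,s,-c],[0,-c,-s],[-1,0,0]])
def fit(n,tag):
    c=manip.get_calibration(n); im,d=manip.grab_frame(n)
    cv2.imwrite(f"pics/{tag}.png",im[:,:,::-1])
    W=cloud(d,c); hsv=cv2.cvtColor(im,cv2.COLOR_RGB2HSV)
    roi=(d>0)&(abs(W[...,0]-.62)<.16)&(abs(W[...,1]+.125)<.09)
    H,S,V=hsv[...,0],hsv[...,1],hsv[...,2]
    out={}
    for k,m in dict(case=roi&(W[...,2]>.025)&(W[...,2]<.07),blue=roi&(H>100)&(H<130)&(S>120)&(W[...,2]>.025),
                  orange=roi&(H<14)&(S>170)&(V>120)&(W[...,2]>.02)).items():
        m=cv2.morphologyEx(m.astype(np.uint8),cv2.MORPH_OPEN,np.ones((2,2)))
        nl,lab,st,_=cv2.connectedComponentsWithStats(m)
        if nl<2: print(tag,k,"none");continue
        p=W[lab==1+np.argmax(st[1:,4])]
        r=cv2.minAreaRect(p[:,:2].astype(np.float32)*1000)
        print(tag,k,len(p),"mean",p.mean(0).round(4),"rect",np.round(r[0],1),np.round(r[1],1),round(r[2],2),"z",np.percentile(p[:,2],[5,50,95]).round(4))
E
python3 - <<'E'
from h import *
fit("top","top1"); fit("scene","scene1")
manip.move_ptp([.52,-.125,.30],down(0)); 
fit("wrist","wrist1")
print(manip.current_time(), manip.get_calibration("wrist"))
E
```

```text
top1 case 2102 mean [ 0.6059 -0.1299  0.0401] rect [627.8 -93.2] [230.  181.1] 1.21 z [0.0024 0.0398 0.0477]
top1 blue 698 mean [ 0.568  -0.1304  0.042 ] rect [569.  -81.8] [ 83.  155.9] 1.24 z [0.0368 0.0397 0.0553]
top1 orange 159 mean [ 0.6362 -0.1297  0.0424] rect [ 637.5 -132.1] [32.2 37.6] 1.18 z [0.0113 0.0446 0.0472]
scene1 case 1746 mean [ 0.6299 -0.1166  0.0408] rect [911.9  58.1] [975.5 190. ] 32.54 z [0.0207 0.038  0.0468]
scene1 blue 389 mean [ 0.5759 -0.119   0.0398] rect [ 575.  -121.2] [90.  62.9] 1.76 z [0.0345 0.038  0.0543]
scene1 orange 136 mean [ 0.6438 -0.1184  0.0382] rect [ 638.5 -120.4] [43.1 32.8] 3.12 z [0.0262 0.0412 0.0458]
wrist1 case 9313 mean [ 0.5899 -0.1275  0.0404] rect [ 601.3 -128.4] [185.4 100.1] 0.87 z [0.0329 0.0394 0.0464]
wrist1 blue 4370 mean [ 0.5721 -0.1275  0.0409] rect [ 570.5 -127.3] [90.3 72.4] 0.86 z [0.0378 0.0392 0.0562]
wrist1 orange 383 mean [ 0.6285 -0.1241  0.0433] rect [ 632.3 -127.1] [23.5 36. ] 1.08 z [0.0419 0.0439 0.0455]
2.9333 {'camera_matrix': array([[339.8343247 ,   0.        , 317.4773064 ],
       [  0.        , 339.8343247 , 202.58659826],
       [  0.        ,   0.        ,   1.        ]]), 'R': array([[-1.40703754e-03, -9.99998552e-01,  9.57066985e-04],
       [-9.44697832e-01,  1.64308629e-03,  3.27937961e-01],
       [-3.27939059e-01, -4.42718084e-04, -9.44698776e-01]]), 't': array([-0.12476572,  0.42528484,  0.61599793])}
```

```bash
python3 -c "
import cv2;a=cv2.imread('pics/wrist1.png');cv2.imwrite('pics/wrist1b.png',a)"
```

```text
(no output)
```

View pics/wrist1.png

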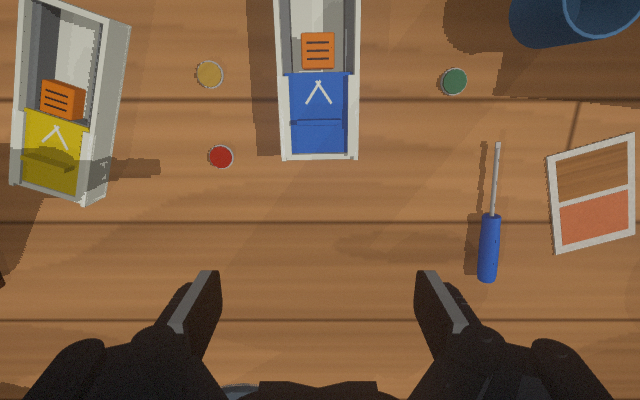

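The wrist view confirms the choice. The case at (318,80) has a blue plate with a white arrow and a rib at (317,122), and an orange three-line tab at (318,50). I'll shut the gripper and measure once more with the whole case in view.

Run:
```python
from h import *
manip.set_gripper(0.0,20)
manip.move_l([.60,-.127,.25],down(.015),.2)
fit("wrist","wrist2")
for k in ["blue_cover","blue_tab_top","blue_rib"]:
    print(k,[(r["at"],r["confidence"]) for r in manip.look_for("wrist",k)][:3])
print(manip.current_time(),manip.current_ee_pos(),manip.current_force(),manip.current_grip_width())
```

```text
wrist2 case 14059 mean [ 0.6223 -0.1266  0.0407] rect [ 621.4 -128.1] [250.  101.3] 0.84 z [0.0318 0.0397 0.0463]
wrist2 blue 4545 mean [ 0.5733 -0.1272  0.0417] rect [ 604.5 -127.9] [157.9  74. ] 3.37 z [0.038  0.0393 0.0565]
wrist2 orange 645 mean [ 0.6321 -0.1269  0.0436] rect [ 650.4 -127.5] [66.1 36.7] 0.34 z [0.0269 0.0441 0.0454]
blue_cover [([0.7642, -0.2721, 0.0063], 0.68), ([0.5748, -0.1303, 0.0395], 0.63), ([0.6704, -0.1246, 0.0354], 0.25)]
blue_tab_top [([0.6432, -0.1251, 0.0437], 0.61), ([0.5328, 0.1905, 0.0414], 0.37)]
blue_rib [([0.7545, -0.2719, 0.002], 0.78), ([0.58, -0.1292, 0.0412], 0.59)]
4.525 [ 0.59966531 -0.12711407  0.25110724] [ 0.61280625  0.07155598 -0.45935419] -0.0021361600604903916
```

View pics/wrist2.png

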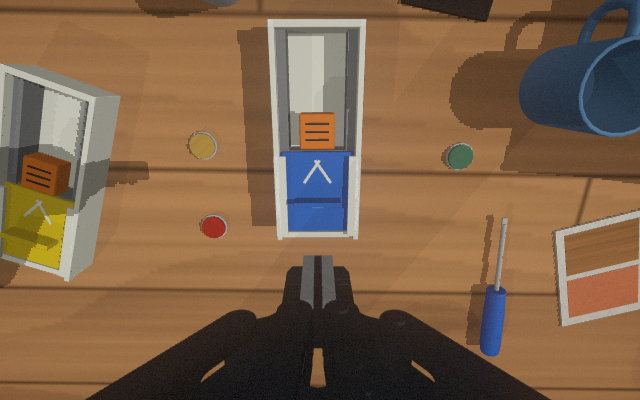

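The case fills the middle of the picture. The tab spans (300–335, 113–149), the cover's front edge is at row 151, the far rim at row 19 and the rear edge at row 238. I'll intersect these pixels with their known heights.

Run:
```python
from h import *
c=manip.get_calibration("wrist");K,R,t=[np.array(c[k]) for k in("camera_matrix","R","t")]
C=-R.T@t
def px(u,v,z):
    r=R.T@np.linalg.inv(K)@[u,v,1]; return (C+r*(z-C[2])/r[2]).round(4)
for n,u,v,z in [("tab far L",300,112.5,.044),("tab far R",335,112.5,.044),("tab near L",300,148.5,.044),("tab near R",335,148.5,.044),("far rim",317,19,.045),
 ("far L",268,19,.045),("far R",366,19,.045),("rear L",278,236,.039),("rear R",358,236,.039),("rear",317,238.5,.039),("cover front",317,151,.039),("cover rear",317,232,.039)]: print(n,px(u,v,z))
```

```text
tab far L [ 0.6572 -0.1086  0.044 ]
tab far R [ 0.6577 -0.1436  0.044 ]
tab near L [ 0.6212 -0.1085  0.044 ]
tab near R [ 0.6217 -0.1447  0.044 ]
far rim [ 0.7405 -0.1245  0.045 ]
far L [ 0.7398 -0.0796  0.045 ]
far R [ 0.7411 -0.1693  0.045 ]
rear L [ 0.5196 -0.0829  0.039 ]
rear R [ 0.5208 -0.1744  0.039 ]
rear [ 0.517  -0.1275  0.039 ]
cover front [ 0.6179 -0.1261  0.039 ]
cover rear [ 0.5252 -0.1274  0.039 ]
```

Origin ≈ (0.6187, −0.1267), yaw ≈ 0.017, and all edges agree within 2 mm. I'll press the tab in steps while watching the force.

```bash
cat >> h.py <<'E'
O=np.array([.6187,-.1267]); YAW=.017
def cw(x,y,z):
    c,s=np.cos(YAW),np.sin(YAW)
    return [O[0]+c*x-s*y,O[1]+s*x+c*y,z]
E
python3 - <<'E'
from h import *
A=down(YAW)
manip.move_l(cw(20,0,0.1) if 0 else cw(.020,0,.10),A,.2)
f0=manip.current_force(); print(f0)
manip.move_l(cw(.020,0,.050),A,.1)
for z in [.042,.036,.033,.031,.030,.029,.028]:
    manip.move_l(cw(.020,0,z),A,.03)
    f=manip.current_force(); p=manip.current_ee_pos()
    print(z,p.round(4),(f-f0).round(1))
    if f[2]-f0[2]>14: break
print(manip.current_time())
E
```

```text
[-0.33674123  0.50867769 -0.2286672 ]
0.042 [ 0.6387 -0.1264  0.042 ] [ 0.6 -0.2  0.1]
0.036 [ 0.6384 -0.1263  0.0358] [ 0.  -0.6  0.6]
0.033 [ 0.6386 -0.1263  0.0328] [ 0.7  0.  -0.1]
0.031 [ 0.6387 -0.1264  0.0309] [1.3 0.4 1.1]
0.03 [ 0.6387 -0.1263  0.0301] [-0.9  0.   5.3]
0.029 [ 0.6388 -0.1264  0.03  ] [-4.9  0.6 13.5]
0.028 [ 0.6388 -0.1264  0.0299] [-8.6  0.9 22.8]
8.1167
```

At z = 30 mm the tab hits a hard stop and the force climbs, so it should be fully in. I'll lift and check with a picture.

Run:
```python
from h import *
A=down(YAW)
manip.move_l(cw(.020,0,.075),A,.15)
manip.move_l(cw(-.0725,0,.105),A,.2)
c=manip.get_calibration("wrist");im,d=manip.grab_frame("wrist");cv2.imwrite("pics/w3.png",im[:,:,::-1])
W=cloud(d,c);hsv=cv2.cvtColor(im,cv2.COLOR_RGB2HSV)
m=(hsv[...,0]<14)&(hsv[...,1]>170)&(abs(W[...,0]-.639)<.015)&(abs(W[...,1]+.1264)<.016)
print(m.sum(),np.percentile(W[m][:,2],[5,50,95]) if m.any() else "")
print(manip.current_time(),manip.current_ee_pos())
```

```text
1356 [0.02893662 0.03005083 0.03122731]
9.2667 [ 0.54702348 -0.12794597  0.10438466]
```

View pics/w3.png

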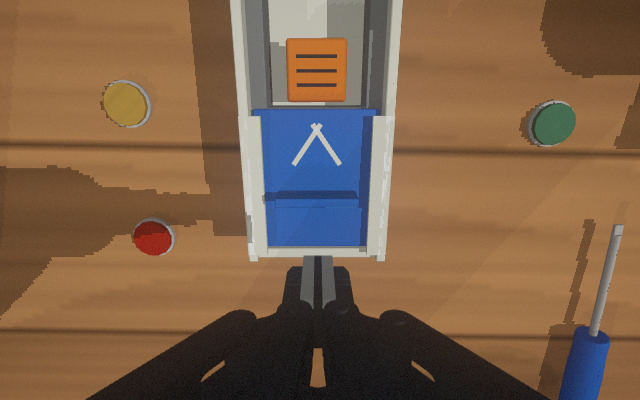

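The tab reads 30 mm high over its whole top (row 70) and the cover hasn't moved; the rib is at row 197. Next I'll lower the fingers behind the rib and push.

Run:
```python
from h import *
A=down(YAW)
manip.move_l(cw(-.076,0,.062),A,.15)
f0=manip.current_force()
manip.move_l(cw(-.076,0,.046),A,.05)
print("low",(manip.current_force()-f0).round(1),manip.current_ee_pos().round(4))
ok=True
for x in [-.060,-.04,-.01,.015,.030,.040]:
    manip.move_l(cw(x,0,.046),A,.06)
    f=manip.current_force()-f0
    print(x,f.round(1),manip.current_ee_pos().round(4))
    if np.abs(f).max()>15: ok=False;print("STOP");break
manip.move_l(cw(x-.012,0,.046),A,.06)
manip.move_l(cw(x-.012,0,.12),A,.15)
manip.move_l(cw(-.03,0,.25),A,.2)
fit("wrist","w4"); print(manip.current_time())
```

```text
low [-0.3  0.1 -0.4] [ 0.5427 -0.128   0.0459]
-0.06 [-0.8  0.8 -0.5] [ 0.559  -0.1276  0.046 ]
-0.04 [-0.1  0.9 -0.5] [ 0.5787 -0.1273  0.0459]
-0.01 [-0.3  0.4 -0.2] [ 0.6085 -0.1268  0.0458]
0.015 [-1.1  0.4 -0.9] [ 0.6335 -0.1264  0.0458]
0.03 [ 0.1  1.2 -2.1] [ 0.6486 -0.1262  0.0459]
0.04 [-1.   0.5 -0.3] [ 0.6587 -0.126   0.0459]
w4 case 15741 mean [ 0.6559 -0.126   0.04  ] rect [ 623.2 -128.1] [250.1 101.7] 0.62 z [0.0295 0.0393 0.0461]
w4 blue 7363 mean [ 0.6812 -0.1266  0.0409] rect [ 678.1 -126.5] [93.2 75.6] 0.95 z [0.0377 0.0391 0.0412]
w4 orange 380 mean [ 0.6264 -0.1266  0.0281] rect [ 625.4 -126.6] [15.8 35.9] 1.09 z [0.0079 0.03   0.0314]
14.9083
```

View pics/w4.png

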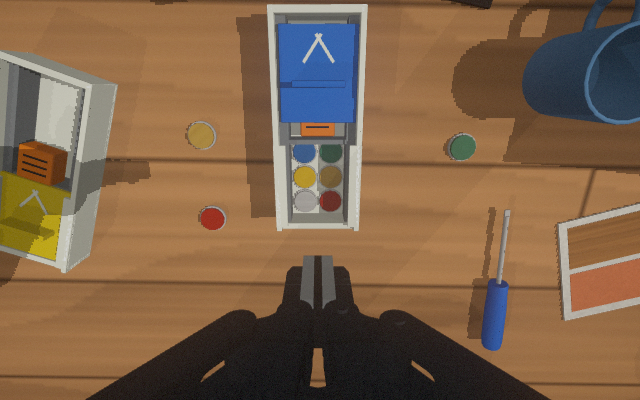

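The cover's centre is at case x ≈ 60 mm and its plate top at 39 mm throughout. The caps are exposed and the tab is still in. One last top-view check, then I'll hand it in.

Run:
```python
from h import *
manip.move_l([.45,-.13,.30],None,.2)
im,_=manip.grab_frame("top"); cv2.imwrite("pics/top9.png",im[:,:,::-1])
c=manip.get_calibration("wrist");im,d=manip.grab_frame("wrist");W=cloud(d,c);hsv=cv2.cvtColor(im,cv2.COLOR_RGB2HSV)
m=(hsv[...,0]>100)&(hsv[...,0]<130)&(hsv[...,1]>120)&(abs(W[...,1]+.1266)<.035)&(abs(W[...,0]-.68)<.045)&(W[...,2]<.043)
p=W[m]; print(m.sum(),"plane",np.linalg.lstsq(np.c_[p[:,:2]-[.678,-.1266],np.ones(len(p))],p[:,2],rcond=None)[0] if m.sum()>50 else "")
print(manip.current_time(),manip.current_force())
```

```text
0 plane 
15.8917 [ 0.46931297 -0.46994804  0.57612552]
```

View pics/top9.png

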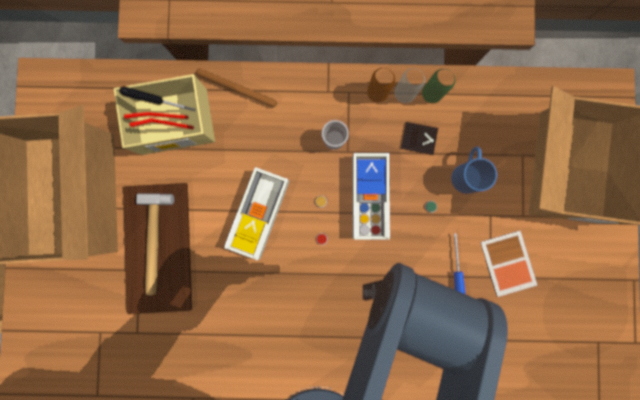

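The top view shows the blue cover in the bay at (371,176). The compartment at (371,218) is open, the yellow case is shut, and everything else that isn't hidden behind the arm is where it was.

```bash
python3 -c "
from bench import manip
manip.sign_off()"
```

```text
the job is handed in; nothing more can be done
```

The blue case is open and the job is handed in. At my last reading, just before handing in, the clock stood at about 15.9 s of the 40 s.

- **Tab:** I pressed it with shut fingers down to its hard stop. The depth image then showed its top at 30 mm, which is fully in. The vertical force reached about 23 N at the stop.
- **Cover:** I pushed it by its rib, without gripping or lifting it, to about x = 60 mm of the case. It needs 45 mm to be off the compartment, and the end stop is at 70 mm. Its plate top read 39 mm, so it lies on the ledges.
- **Rest of the scene:** In the top view the yellow case is shut and the other things are where they were. The arm partly hid the screwdriver there, but it looked unmoved in the wrist view after the push. The arm finished about 0.30 m above the table, touching nothing.

**Checks that failed or disagreed:**
- **Flatness:** My final plane fit of the cover gave no result because the cover was out of the wrist camera's view. The only evidence that it lies flat is the earlier wrist depth, which spread from 37.7 to 41.2 mm over the cover.
- **Networks:** They often ranked the loose black look-alike plate above the blue cover. I chose the cover by its colour and by the case it sits in.

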